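Zero a control spindle and press its D-bore knob on

ROBOT

A 6-joint arm with a two-finger parallel gripper is mounted at the origin on a cart in front of the work surface, level with it; the furniture and walls round the work are solid. World frame = base frame: x ahead of the robot, y to its left, z up, the work surface at z = 0. Lengths are in m, angles in rad, forces in N, time in s.
With the tool pointing down it reaches from about 0.25 to 0.725 m from the base axis. Payload 4 kg.
Tool frame: the origin (TCP) lies midway between the tips of the shut fingers; the grasp point (between the pads) lies 19 mm behind it; z points along the fingers, y is the line along which they close (so a half turn about z gives the same grasp; the last joint's range is limited). The gripper opens to 85 mm and grips with 20 to 120 N. Pads are 22 mm wide; open, the fingers measure 114 mm over their backs; the gripper's body (76 mm by 85 mm) begins 54 mm behind the grasp point. The pads swing forward as they close: fully open they stand 13 mm farther back than shut.
Start: joints at [1.137, 0.241, 0.005, 1.335, 0, 1.571], TCP at [0.21, 0.454, 0.231] pointing down, gripper open.
Joint ranges: [-2.72, 2.72], [-1.05, 1.87], [-1.09, 1.28], [-1.99, 2.15], [-1.42, 1.44], [-3.14, 3.14]. Speed limits (rad/s): [2.79, 2.79, 3.14, 3.14, 3.14, 3.14].

INTERFACE

Orientations are given as a unit quaternion [x, y, z, w].
In Python, from workcell import get_obs, camera, job_done, silhouettes gives the robot as it stands. The module is installed in compiled form; this text tells all that it offers.
- The arm moves only by the tool drive_tool, never from a script. Its argument "increments" is a list of rows, each a list of 3 entries, a list of its own where there are three numbers: the shift along the world's x, y, z in mm, then the turn, a rotation vector about the world's x, y, z in degrees, then the opening, from 0 (shut) to 1 (fully open). A call has 1 to 8 rows; each row shifts and turns the commanded pose from where the row before left it; what a row does not reach is not made up. A row lasts 1/12 s, in which the tool goes at most 41.7 mm and 7.16 degrees, less where a joint would pass 70% of its speed; a pose out of reach is approached as far as the arm can. A call is refused whole if a number of a shift passes 41.7 or a number of a turn 7.16, either way. A call with a gripper value outside its range is refused whole. The fingers move at their own pace and stop on an object; the grip force is fixed at half the most. Time passes only in rows, so rows that do not move let the fingers close. It gives the time, the measured TCP pose, the force, the opening and the grip force at its end, in the units of the state.
- get_obs(): the state, without advancing time (a new reading comes with each control period).
- camera(name): name is "side" or "top"; returns a dict with "image" (420x560x3 uint8, red, green, blue), "K" (3x3 intrinsics, pixels), "view" (4x4, takes a point from world to camera coordinates). Camera axes: x right, y down, z forward; pixel columns grow to the right and rows downward; lengths in m; the calibration is good to about 2 mm. A picture is of the moment at which its call begins. There is no depth.
- job_done(): hands the job in; it is judged then, once.
Trained networks look in a picture, given as the dict that the camera call returned (one of the last four; its "shot" number tells which), for a name from the list of things; names that differ only in an ending like _2 or _b are one class to them, and where a whole thing is asked for, a point or a joint stands for the part that bears it (a point fixed in the world has none). Each returns a list of dicts, best first, with "conf" (0 to 1); they miss things now and then, are a little off and sometimes report something else, mostly with a low value. They report only what shows in the picture. A call takes as long as a camera call.
- silhouettes(query, picture): "region" (420x560 bool, what is visible of it) and "bbox" ([left, top, right, bottom] in pixels, round what is visible of it).
The state is a dict: "clock": time; "joint_pos": joint angles; "joint_vel": joint speeds; "tau": joint torques, N m; "eef_pos": TCP position; "tool_rot": TCP orientation; "ft_force": force on the tool from outside, world axes, zero at the start; "ft_torque": the same for the moment, N m; "grip_width": finger opening in m; "grasp_force": force on a finger pad.
Only numpy, scipy, OpenCV 4.12 (cv2) and the standard library are available. Lean on these libraries where they do the work, as an engineer would, in place of code of your own. Each camera call takes 0.05 s, during which the arm holds its last target. There are 200 camera calls.

TASK

Zero the grey control unit and fit its loose knob: first turn the black collar until its white mark faces the yellow sensor block on the unit. Then take the red-and-black knob, turn it so that the flat in its bore (on the side of its white pointer) matches the flat of the steel shaft (on the side of the collar's mark), push it fully home onto the shaft and press on against the spring until the spindle is right down, with the mark still facing the sensor. Finish while you are still holding the knob pressed down, do not let go, and leave the other things on the table where they are.

Things in the scene. Friction and masses are not known exactly. Their poses are not given: they have to be found in the camera images.
- control_base: grey control unit fixed on the table, a box 146 x 100 x 40 mm with its top at 40 mm. Origin: on the table plane right under the vertical spindle axis; the box reaches from 46 mm behind (-x) to 100 mm ahead (+x) of the axis and 50 mm to either side. Its x axis points from the spindle to the yellow sensor block (24 x 36 mm, 30 mm tall, on the box top, its near face 68 mm from the spindle axis), z up
- sensor_eye (a point): amber eye of the sensor block, 64.5 mm from the spindle axis along the unit's +x, 56 mm above the table
- spindle (a joint): angle of the collar and shaft about the vertical axis, rad, counterclockwise from above positive; 0 when the white mark points straight at the sensor eye. Turns by hand against friction of about 0.06 N m and stays where it is left; stops at -2.0 and +2.0
- plunger (a joint): how far the whole spindle (collar, shaft and a knob on it) is pressed down against its spring, m; 0 up, 0.006 at the bottom stop; starts to move at about 3 N and is fully down at about 10 N
- collar_mark (a point): middle of the white mark (8 mm wide) on the side of the black collar; the mark also runs over the collar's top. The collar is a cylinder of 50 mm diameter, 16 mm tall, its underside 8 mm above the box top on a 30 mm boss, its top 64 mm above the table (spindle up)
- seat (a point): centre of the collar's top face, 64 mm above the table (spindle up), turning with it: x towards the mark and the shaft's flat, z up. The upright steel D-shaft rises 22 mm from here: 16 mm diameter, flat 2.5 mm from the axis on the +x side, top edge chamfered 1.5 mm. The knob is home when its underside lies on this face
- knob: loose knob standing upright on the table, 54 mm tall, about 60 g. Origin: centre of its underside, x towards the white pointer, z up. A black round skirt of 44 mm diameter, 24 mm high (tapering above to 30 mm), carries a red bar grip, 42 mm long along x, 16 mm thick along y, from 30 to 54 mm height, with a white line at its +x end
- knob_bore (a point): mouth of the knob's bore, at the centre of its underside, axes as the knob's. The bore is open below, 24 mm deep, 18 mm diameter, with its flat 3.5 mm from the axis on the +x (white pointer) side: 1 mm clearance to the shaft all round; it enters within about 0.13 rad of the matching angle
- wax_tin: bystander: flat round blue tin, 70 mm diameter, 34 mm tall; origin centre of underside
- collet_nut: bystander: dark grey nut, 35 mm diameter, 18 mm tall; origin centre of underside
- gauge_block: bystander: steel block 30 x 50 x 20 mm; origin centre of underside
- tape_measure: bystander: yellow tape measure 72 x 86 x 34 mm; origin centre of underside

How it is judged:
On the way, in this order (a step that is already met when the one before it is completed fails the run):
1. with the knob still away from the shaft, the collar's mark faces the sensor (within 0.2 rad) (value of joint spindle between -0.2 and 0.2 rad and distance between knob and seat above 0.08 m), for 0.2 s.
2. the knob sits fully home on the D-shaft (horizontal distance between knob and seat below 0.003 m and z of knob in the frame of seat below 0.003 m and angle between knob's own z axis and vertical below 0.1 rad), for 0.2 s.
At the end, for the whole second after the job is handed in: Knob on the shaft: underside within 3 mm of the collar top, centred within 3 mm, upright within 0.1 rad, pointer within 0.25 rad of the mark; mark faces the sensor within 0.25 rad; fingers hold or press the knob with the spindle at least 4 of its 6 mm down (all of step 2 and z of knob in the frame of seat above -0.003 m and angle between the x axis of knob and the x axis of seat, either way round below 0.25 rad and value of joint plunger above 0.004 m and value of joint spindle between -0.25 and 0.25 rad and contact force between the fingers and knob above 2 N); the arm keeps its last pose, push and grip.
It fails at once if a bystander (wax tin, collet nut, gauge block, tape measure) is moved by more than 25 mm (distance of any of wax_tin, collet_nut, gauge_block, tape_measure from where it was at the start of the episode above 0.025 m).
It also fails if it takes over 54 s, if anything falls off the work surface, if the arm or the gripper's body presses on something with over 40 N, if the wrist force passes 120 N, or if a joint passes its speed limit or range.

## Working session

There is one attempt and no reset: what is moved stays moved. The work goes in short steps, Python scripts to look and compute and a tool call to move; the robot and the scene stay as the last step left them, time stands still between calls to the robot, and variables do not carry over. Pictures are saved under pics/ and viewed, at most 10 in all, crops included, and the job is handed in when it is done.

Besides the shell and the picture viewer there is one more tool, called after ">>>" as name(argument=value, ...) on one line, values as JSON. drive_tool: Moves the arm, as the interface text tells. Its arguments: {"type":"object","properties":{"increments":{"type":"array"}},"required":["increments"]}

```bash
mkdir -p pics
cat > h.py <<'E'
import numpy as np, cv2
from workcell import *
def shot(name,fn=None):
    c=camera(name)
    if fn: cv2.imwrite('pics/'+fn,cv2.cvtColor(c['image'],cv2.COLOR_RGB2BGR))
    return c
def ray(c,u,v,z):
    K,V=np.array(c['K']),np.array(c['view']);R,t=V[:3,:3],V[:3,3]
    o=-R.T@t;d=R.T@np.linalg.inv(K)@[u,v,1]
    return o+d*(z-o[2])/d[2]
def proj(c,p):
    K,V=np.array(c['K']),np.array(c['view']);q=K@(V[:3,:3]@np.array(p)+V[:3,3]);return q[:2]/q[2]
E
python3 - <<'E'
from h import *
o=get_obs();print({k:np.round(v,3) for k,v in o.items()})
for n in('top','side'):
    c=shot(n,n+'0.png');V=np.array(c['view']);print(n,np.round(-V[:3,:3].T@V[:3,3],3),np.round(c['K'],0).tolist())
    for q in ['control_base','spindle','sensor_eye','collar_mark','knob','wax_tin','collet_nut','gauge_block','tape_measure']:
        try:
            r=silhouettes(q,c)
            print(q,[(round(x['conf'],2),np.round(x['bbox']).tolist(),np.round(ray(c,*np.argwhere(x['region'])[:,::-1].mean(0),.03),3)[:2].tolist()) for x in r[:2]])
        except Exception as e: print(q,e)
a=[cv2.imread('pics/%s0.png'%n) for n in('top','side')]
E
```

```text
{'clock': np.float64(0.0), 'joint_pos': array([1.137, 0.241, 0.004, 1.335, 0.   , 1.571]), 'joint_vel': array([-0.001, -0.   , -0.   ,  0.001, -0.   ,  0.002]), 'tau': array([ 2.0000e-03, -3.7232e+01,  2.5241e+01,  1.7000e-02,  0.0000e+00,
       -0.0000e+00]), 'eef_pos': array([0.21 , 0.453, 0.23 ]), 'tool_rot': array([ 0.215,  0.977, -0.001, -0.   ]), 'ft_force': array([-1.01 ,  1.147, -0.197]), 'ft_torque': array([-0.011,  0.016, -0.001]), 'grasp_force': np.float64(0.0), 'grip_width': np.float64(0.085)}
top [ 0.275 -0.013  1.508] [[527.0, 0.0, 277.0], [0.0, 527.0, 206.0], [0.0, 0.0, 1.0]]
control_base [(0.64, [193.0, 216.0, 247.0, 275.0], [0.46, 0.172]), (0.38, [205.0, 223.0, 223.0, 243.0], [0.49, 0.191])]
spindle [(0.69, [204.0, 222.0, 224.0, 243.0], [0.49, 0.189])]
sensor_eye [(0.61, [191.0, 211.0, 244.0, 277.0], [0.461, 0.173])]
collar_mark [(0.54, [199.0, 228.0, 226.0, 242.0], [0.49, 0.189])]
knob [(0.75, [398.0, 201.0, 417.0, 220.0], [0.572, -0.364]), (0.53, [122.0, 263.0, 141.0, 282.0], [0.379, 0.412])]
wax_tin [(0.61, [407.0, 245.0, 430.0, 270.0], [0.438, -0.398]), (0.25, [
[... 274 characters left out ...]
71.0], [0.711, 0.102])]
side [ 0.304 -1.122  0.94 ] [[520.0, 0.0, 283.0], [0.0, 520.0, 214.0], [0.0, 0.0, 1.0]]
control_base [(0.75, [215.0, 186.0, 271.0, 227.0], [0.46, 0.156])]
spindle []
sensor_eye [(0.87, [212.0, 182.0, 274.0, 224.0], [0.458, 0.156])]
collar_mark [(0.58, [241.0, 178.0, 255.0, 199.0], [0.49, 0.223])]
knob [(0.6, [322.0, 314.0, 340.0, 343.0], [0.571, -0.378]), (0.49, [239.0, 181.0, 257.0, 196.0], [0.491, 0.222])]
wax_tin [(0.67, [256.0, 338.0, 286.0, 374.0], [0.434, -0.414])]
collet_nut [(0.74, [255.0, 296.0, 271.0, 308.0], [0.443, -0.261])]
gauge_block [(0.45, [199.0, 166.0, 216.0, 174.0], [0.38, 0.378])]
tape_measure [(0.82, [316.0, 196.0, 343.0, 219.0], [0.709, 0.079])]
```

View pics/top0.png

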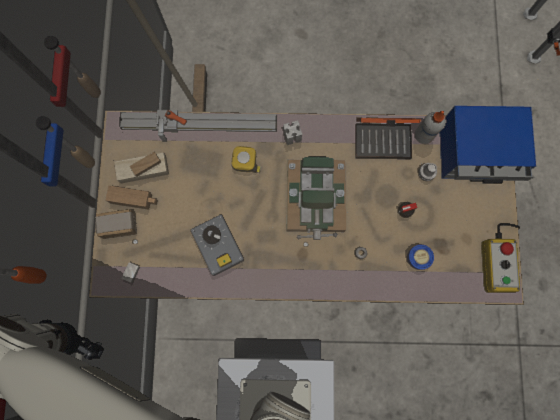

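View pics/side0.png

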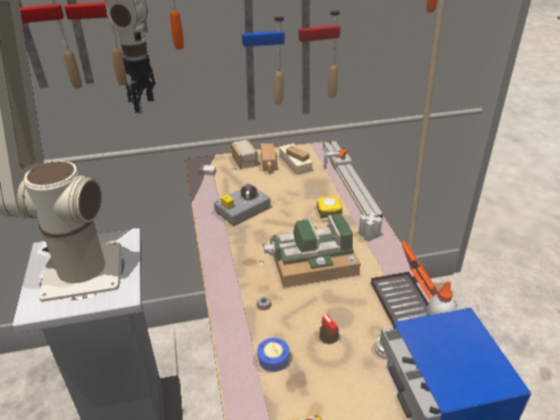

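The top view shows the collar at about (213,233), the sensor at (224,261) and the knob at (407,210). A vise stands between them. I'll zoom in.

Run:
```python
import cv2,numpy as np
a=cv2.imread('pics/top0.png');b=cv2.imread('pics/side0.png')
f=lambda im,x,y,w,h:cv2.resize(im[y:y+h,x:x+w],(400,300),interpolation=cv2.INTER_CUBIC)
cv2.imwrite('pics/z0.png',np.vstack([np.hstack([f(a,180,210,80,60),f(b,205,175,80,60)]),np.hstack([f(a,385,195,40,30),f(b,310,308,48,36)])]))
```

```text
(no output)
```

View pics/z0.png

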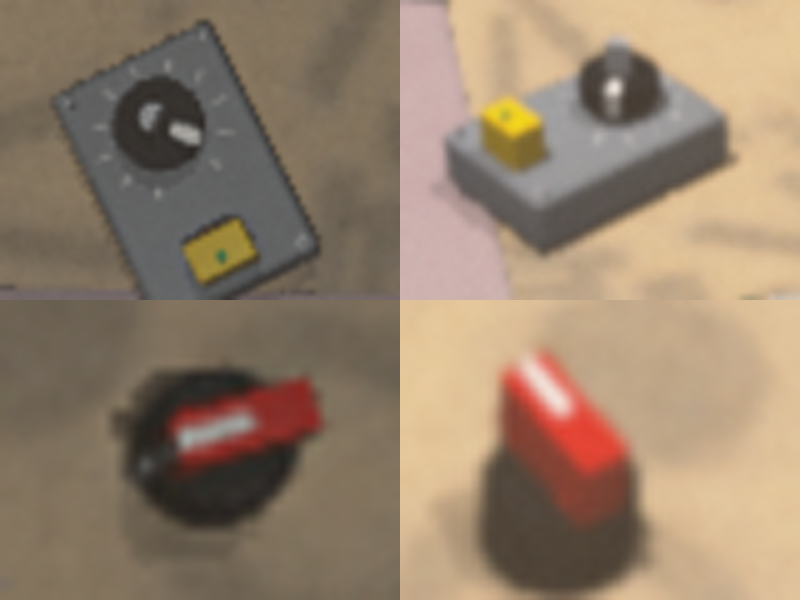

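```bash
cat >> h.py <<'E'
from scipy.optimize import minimize
S=8
def box(x0,x1,y0,y1,z0,z1): return np.array([[x,y,z] for x in(x0,x1) for y in(y0,y1) for z in(z0,z1)])
def cyl(r,z0,z1,r1=None):
    t=np.linspace(0,2*np.pi,40);return np.vstack([np.c_[r*np.cos(t),r*np.sin(t),0*t+z0],np.c_[(r1 or r)*np.cos(t),(r1 or r)*np.sin(t),0*t+z1]])
def fit(items,p0):
    # items: (cam, soft mask (crop float), (x,y) offset, pts list)
    def cost(p):
        R=np.array([[np.cos(p[2]),-np.sin(p[2]),0],[np.sin(p[2]),np.cos(p[2]),0],[0,0,1]]);s=0
        for c,m,(ox,oy),P in items:
            uv=np.array([proj(c,R@q+[p[0],p[1],0]) for q in P])
            h=cv2.convexHull(((uv-[ox-.5,oy-.5])*S*16).astype(np.int32))
            im=np.zeros((m.shape[0]*S,m.shape[1]*S),np.uint8);cv2.fillConvexPoly(im,h,255,shift=4)
            s+=np.abs(cv2.resize(im/255.,m.shape[::-1],interpolation=cv2.INTER_AREA)-m).sum()
        return s
    p0=np.array(p0,float);sx=np.vstack([p0,p0+[.01,0,0],p0+[0,.01,0],p0+[0,0,.25]])
    r=minimize(cost,p0,method='Nelder-Mead',options=dict(initial_simplex=sx,xatol=1e-5,fatol=1e-3,maxiter=300));return np.round(r.x,4),round(r.fun,2)
def masks(c,x,y,w,h):
    im=c['image'][y:y+h,x:x+w].astype(float);r,g,b=im[...,0],im[...,1],im[...,2];mx=im.max(2)+1
    red=np.clip(((r-np.maximum(g,b))/mx-.35)/.3,0,1)
    yel=np.clip(((np.minimum(r,g)-b)/mx-.35)/.25,0,1)
    return im,red,yel
E
cat > est.py <<'E'
from h import *
T=shot('top');D=shot('side')
out={}
for c,n,u,k in((T,'top',(180,205,75,75),(385,192,42,34)),(D,'side',(205,172,80,62),(310,305,44,44))):
    im,red,yel=masks(c,*u)
    sb=box(.068,.092,-.018,.018,.04,.07);base=box(-.046,.1,-.05,.05,0,.04)
    m=silhouettes('control_base',c)[0]['region'][u[1]:u[1]+u[3],u[0]:u[0]+u[2]].astype(float)
    I=[(c,yel,u[:2],sb)]
    p=fit(I,[.49,.19,np.arctan2(-.03,-.09)+0*1]);q=None
    print(n,'sensor-only',p)
    im,red,yel=masks(c,*k)
    w=(im.min(2)>150)&(cv2.dilate(red,np.ones((5,5)))>.5) 
    red=np.maximum(red,cv2.morphologyEx((red>.5).astype(np.uint8),cv2.MORPH_CLOSE,np.ones((5,5))))
    for y0 in (1.7,):
        print(n,'knob',fit([(c,red,k[:2],box(-.021,.021,-.008,.008,.03,.054))],[.57,-.365,y0]))
# collar dark & corners, top view
print('corners',[np.round(ray(T,*p,.04)[:2],4).tolist() for p in ((191,230),(221.6,214.6),(243.6,260))])
print('collar', np.round(ray(T,180+160/5-.5,210+123/5-.5,.060)[:2],4),'mark',np.round(ray(T,180+186/5-.5,210+134/5-.5,.064)[:2],4))
E
python3 est.py
```

```text
top sensor-only (array([ 0.4857,  0.1885, -2.5963]), np.float64(81.58))
top knob (array([ 0.5775, -0.3693,  1.894 ]), np.float64(28.54))
side sensor-only (array([ 0.4949,  0.1576, -3.1124]), np.float64(63.81))
side knob (array([ 0.5747, -0.3656,  1.6728]), np.float64(94.07))
corners [[0.5006, 0.2458], [0.5461, 0.1612], [0.4186, 0.0948]]
collar [0.487  0.1847] mark [0.4805 0.1695]
```

```bash
cat > est.py <<'E'
from h import *
T=shot('top');D=shot('side')
sat=lambda im:(im.max(2)-im.min(2))/(im.max(2)+1)
sb=box(.068,.092,-.018,.018,.04,.07);base=box(-.046,.1,-.05,.05,0,.04)
bar=box(-.021,.021,-.008,.008,.03,.054)
J=[];KJ=[]
for c,n,u,k in((T,'top',(183,205,70,75),(385,192,42,34)),(D,'side',(205,172,80,62),(315,308,30,40))):
    im,red,_=masks(c,*u)
    s=sat(im);yel=np.clip((s-.6)/.15,0,1);yel[im.max(2)<80]=0
    n_,l,st,_c=cv2.connectedComponentsWithStats((yel>.3).astype(np.uint8));i=1+st[1:,4].argmax();yel[cv2.dilate((l==i).astype(np.uint8),np.ones((3,3)))==0]=0
    print(n,'yel',st[i].tolist())
    I=[(c,yel,u[:2],sb)];J+=I
    print(n,'sensor',fit(I,[.487,.185,-2.655]))
    im,red,_=masks(c,*k);R=(red>.4).astype(np.uint8)
    print('red',R.sum())
    red=np.maximum(red,cv2.morphologyEx(R,cv2.MORPH_CLOSE,np.ones((5,5))))
    I=[(c,red,k[:2],bar)];KJ+=I
    print(n,'knob',fit(I,[.575,-.367,1.75]))
print('joint',fit(J,[.487,.185,-2.655]),fit(KJ,[.575,-.367,1.75]))
for nm,c in(('top',T),('side',D)):
    im=cv2.cvtColor(c['image'],cv2.COLOR_RGB2BGR)
    np.save(nm+'.npy',im)
E
python3 est.py
cat > ov.py <<'E'
from h import *
def ov(P,K,fn):
    out=[]
    for n,cr in(('top',((180,207,76,72),(388,194,38,36))),('side',((205,172,76,72),(308,302,48,45)))):
        c=camera(n);b=cv2.cvtColor(c['image'],cv2.COLOR_RGB2BGR)
        for j,(x,y,w,h) in enumerate(cr):
            f=400/w;im=cv2.resize(b[y:y+h,x:x+w],(400,int(h*f)),interpolation=cv2.INTER_CUBIC)[:300];im=np.pad(im,((0,max(0,300-len(im))),(0,0),(0,0)))
            p=P if j==0 else K
            R=np.array([[np.cos(p[2]),-np.sin(p[2]),0],[np.sin(p[2]),np.cos(p[2]),0],[0,0,1]])
            Q=[box(-.046,.1,-.05,.05,0,.04),box(.068,.092,-.018,.018,.04,.07),cyl(.025,.048,.064),np.array([[0,0,.064],[.06,0,.064]])] if j==0 else [box(-.021,.021,-.008,.008,.03,.054),cyl(.022,0,.024),np.array([[0,0,.054],[.021,0,.054]])]
            for q in Q:
                uv=(np.array([proj(c,R@v+[p[0],p[1],0]) for v in q])-[x-.5,y-.5])*f
                cv2.polylines(im,[cv2.convexHull(uv.astype(np.float32)).astype(int)],True,(0,255,0),1)
            out.append(im)
    cv2.imwrite('pics/'+fn,np.vstack([np.hstack([out[0],out[2]]),np.hstack([out[1],out[3]])]))
E
```

```text
top yel [44, 49, 2, 3, 3]
top sensor (array([ 0.4916,  0.176 , -2.4444]), np.float64(133.15))
red 62
top knob (array([ 0.5765, -0.3668,  1.8836]), np.float64(27.92))
side yel [17, 23, 11, 11, 74]
side sensor (array([ 0.4967,  0.1659, -3.2224]), np.float64(76.22))
red 111
side knob (array([ 0.5734, -0.3682,  1.6955]), np.float64(70.3))
joint (array([ 0.495 ,  0.1459, -3.227 ]), np.float64(215.15)) (array([ 0.5754, -0.3673,  1.7773]), np.float64(113.11))
```

```bash
python3 -c "
from ov import *
ov([.487,.185,-2.655],[.5765,-.367,1.80],'o1.png')"
```

```text
(no output)
```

View pics/o1.png

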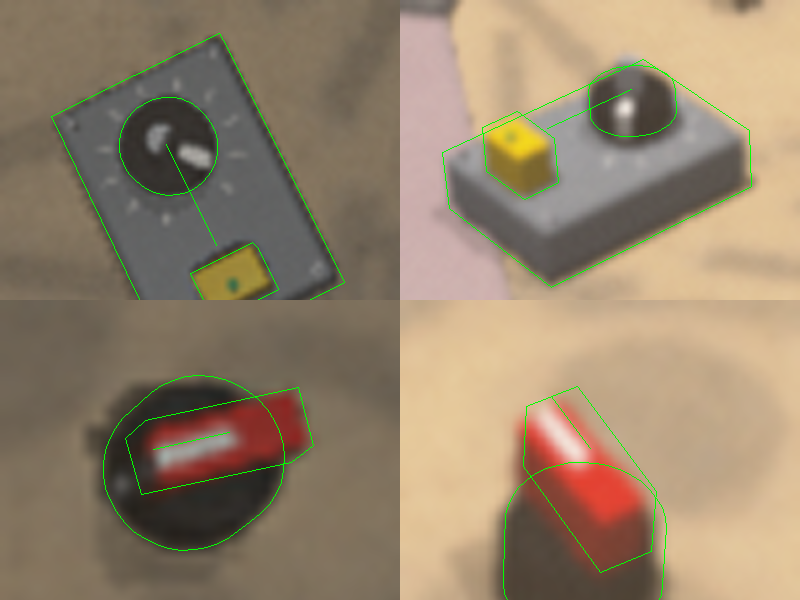

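Overlay check: the unit fits at about (0.486, 0.186, yaw −2.655). The knob is about 2 mm off, so I take (0.574, −0.367, yaw 1.83). The mark at zoom (196,157) against the collar centre (167,145) gives a spindle angle of about +0.70 rad. I'll go to the collar.

>>> drive_tool(increments=[[[27.6,-26.7,0],[0,0,0],1],[[27.6,-26.7,0],[0,0,0],1],[[27.6,-26.7,0],[0,0,0],1],[[27.6,-26.7,0],[0,0,0],1],[[27.6,-26.7,0],[0,0,0],1],[[27.6,-26.7,0],[0,0,0],1],[[27.6,-26.7,0],[0,0,0],1],[[27.6,-26.7,0],[0,0,0],1]])

```text
clock: 2.07
eef_pos: [0.4321, 0.2386, 0.2315]
tool_rot: [0.215, 0.977, 0.0, 0.0]
ft_force: [0.2, 0.2, -0.4]
grip_width: 0.0853
grasp_force: 0.0
```

>>> drive_tool(increments=[[[27.6,-26.7,0],[0,0,0],1],[[27.6,-26.7,0],[0,0,0],1],[[0,0,-35],[0,0,0],1],[[0,0,-35],[0,0,0],1],[[0,0,-20],[0,0,0],1],[[0,0,0],[0,0,0],1]])

```text
clock: 2.57
eef_pos: [0.4828, 0.1848, 0.1363]
tool_rot: [0.216, 0.976, -0.003, -0.004]
ft_force: [-1.5, -0.4, -0.8]
grip_width: 0.0856
grasp_force: 0.0
```

>>> drive_tool(increments=[[[3,1,-30],[0,0,0],1],[[0,0,-30],[0,0,0],1],[[0,0,-27],[0,0,0],1],[[0,0,0],[0,0,0],1],[[0,0,0],[0,0,0],0],[[0,0,0],[0,0,0],0],[[0,0,0],[0,0,0],0],[[0,0,0],[0,0,0],0]])

```text
clock: 3.23
eef_pos: [0.4884, 0.1835, 0.0563]
tool_rot: [0.216, 0.976, -0.005, 0.001]
ft_force: [-5.0, -13.2, 8.4]
grip_width: 0.0453
grasp_force: 60.0
```

```bash
python3 -c "
from ov import *
print({k:np.round(v,4) for k,v in get_obs().items() if k in('eef_pos','ft_force','grip_width','grasp_force','ft_torque')})
ov([.486,.186,-2.655],[.574,-.367,1.83],'o2.png')"
```

```text
{'eef_pos': array([0.4884, 0.1835, 0.0563]), 'ft_force': array([ -4.9766, -13.2481,   8.3842]), 'ft_torque': array([-2.8312,  1.0393,  0.1014]), 'grasp_force': np.float64(60.0415), 'grip_width': np.float64(0.0453)}
```

View pics/o2.png

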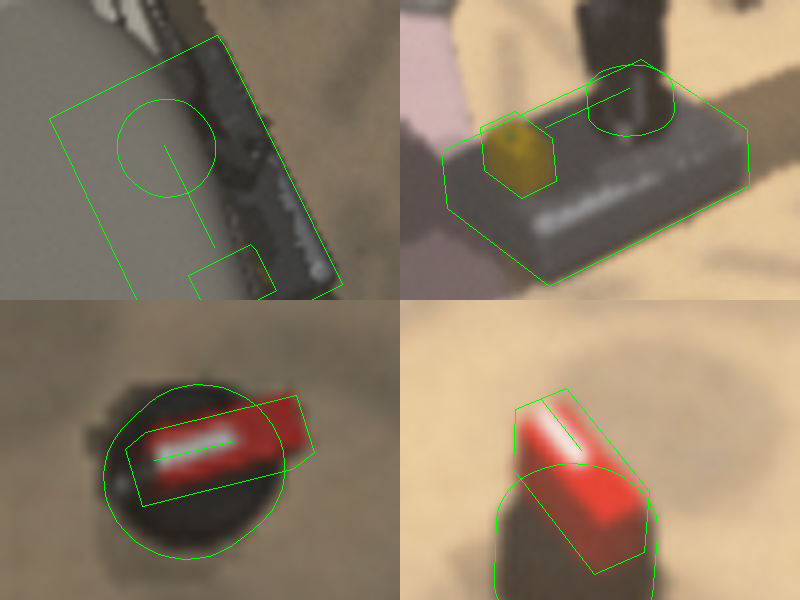

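The side view shows the fingers round the collar, with the mark between them at about (625,130). The knob model now lies on the knob. I'll turn the collar by −40°.

>>> drive_tool(increments=[[[-1,-2,0],[0,0,-5],0],[[0,0,0],[0,0,-7],0],[[0,0,0],[0,0,-7],0],[[0,0,0],[0,0,-7],0],[[0,0,0],[0,0,-7],0],[[0,0,0],[0,0,-7],0],[[0,0,0],[0,0,0],0]])

```text
clock: 3.92
eef_pos: [0.4867, 0.1816, 0.0565]
tool_rot: [0.539, 0.842, -0.004, 0.001]
ft_force: [-5.4, -12.3, 8.2]
grip_width: 0.0449
grasp_force: 60.2
```

>>> drive_tool(increments=[[[0,0,0],[0,0,0],0.85],[[0,0,0],[0,0,0],0.85],[[0,0,0],[0,0,0],0.85],[[0,0,20],[0,0,0],0.85],[[0,0,35],[0,0,0],0.85],[[0,0,40],[0,0,0],0.85],[[0,0,40],[0,0,0],1],[[0,0,40],[0,0,0],1]])

```text
clock: 4.58
eef_pos: [0.4884, 0.1862, 0.2323]
tool_rot: [0.536, 0.844, 0.001, 0.001]
ft_force: [2.9, 1.3, 0.1]
grip_width: 0.0851
grasp_force: 0.0
```

>>> drive_tool(increments=[[[0,-40,20],[0,0,0],1],[[0,-40,10],[0,0,0],1],[[0,-40,0],[0,0,0],1],[[0,-40,0],[0,0,0],1],[[0,-40,0],[0,0,0],1]])

```text
clock: 5.0
eef_pos: [0.4889, -0.0127, 0.2598]
tool_rot: [0.536, 0.844, 0.001, 0.002]
ft_force: [0.5, 0.1, -1.4]
grip_width: 0.0856
grasp_force: 0.0
```

```bash
python3 -c "
from ov import *
print({k:np.round(v,4) for k,v in get_obs().items()})
ov([.486,.186,-2.655],[.5745,-.367,1.83],'o3.png')"
```

```text
{'clock': np.float64(5.0), 'joint_pos': array([-2.6200e-02,  2.0480e-01,  3.3100e-02,  1.3949e+00,  3.0000e-04,
        1.1042e+00]), 'joint_vel': array([-0.9893,  0.    , -0.0152, -0.0114,  0.0011, -0.9732]), 'tau': array([ 4.12030e+00, -3.75164e+01,  2.52857e+01,  3.61900e-01,
        1.24000e-02,  8.14800e-01]), 'eef_pos': array([ 0.4889, -0.0127,  0.2598]), 'tool_rot': array([0.5356, 0.8445, 0.0012, 0.0017]), 'ft_force': array([ 0.5123,  0.0655, -1.4326]), 'ft_torque': array([-0.0192, -0.0632,  0.0673]), 'grasp_force': np.float64(0.0), 'grip_width': np.float64(0.0856)}
```

View pics/o3.png

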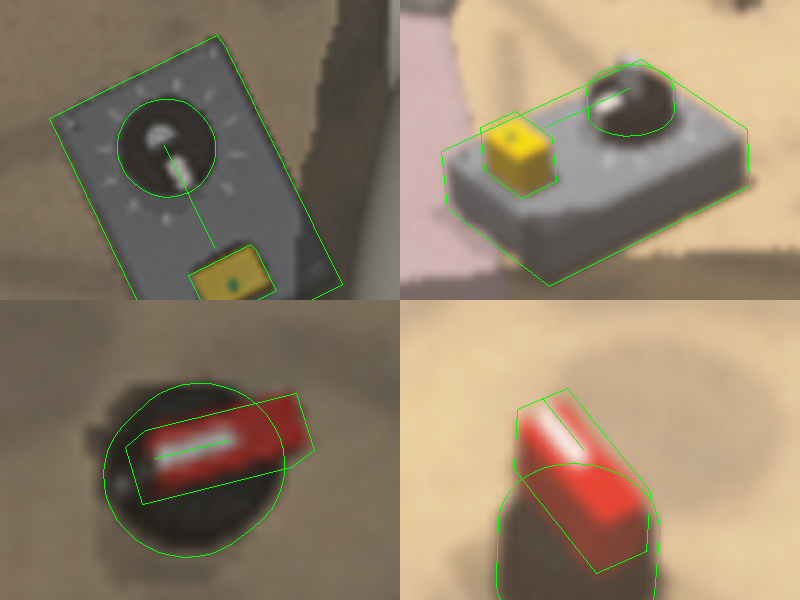

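The mark now lies on the spindle-to-sensor line at about (178,170). Next is the knob.

>>> drive_tool(increments=[[[8,-35,0],[0,0,-5.1],1],[[8,-35,0],[0,0,-5.1],1],[[8,-35,0],[0,0,0],1],[[8,-35,0],[0,0,0],1],[[8,-35,0],[0,0,0],1],[[8,-35,0],[0,0,0],1],[[8,-35,0],[0,0,0],1],[[8,-35,0],[0,0,0],1]])

```text
clock: 5.77
eef_pos: [0.5534, -0.2924, 0.2589]
tool_rot: [0.609, 0.793, 0.001, 0.001]
ft_force: [0.8, -0.4, -0.5]
grip_width: 0.0856
grasp_force: 0.0
```

>>> drive_tool(increments=[[[10,-35,0],[0,0,0],1],[[10,-35,0],[0,0,0],1],[[0,0,-30],[0,0,0],1],[[0,0,-40],[0,0,0],1],[[0,0,-40],[0,0,0],1],[[0,0,0],[0,0,0],1]])

```text
clock: 6.27
eef_pos: [0.5672, -0.3573, 0.1373]
tool_rot: [0.609, 0.793, -0.001, -0.01]
ft_force: [-1.8, 0.9, -2.1]
grip_width: 0.0853
grasp_force: 0.0
```

>>> drive_tool(increments=[[[0,0,0],[0,0,0],1],[[0,0,0],[0,0,0],1],[[0,0,0],[0,0,0],1]])

```text
clock: 6.52
eef_pos: [0.575, -0.3625, 0.1527]
tool_rot: [0.609, 0.793, 0.0, 0.004]
ft_force: [0.6, 0.3, 0.4]
grip_width: 0.0854
grasp_force: 0.0
```

>>> drive_tool(increments=[[[0,-4,-40],[0,0,0],1],[[0,0,-40],[0,0,0],1],[[0,0,-38],[0,0,0],1],[[0,0,0],[0,0,0],1],[[0,0,0],[0,0,0],1],[[0,0,0],[0,0,0],1]])

```text
clock: 7.02
eef_pos: [0.5748, -0.3671, 0.0342]
tool_rot: [0.609, 0.793, 0.0, 0.003]
ft_force: [0.4, -0.8, 0.8]
grip_width: 0.085
grasp_force: 0.0
```

>>> drive_tool(increments=[[[0,0,0],[0,0,0],0],[[0,0,0],[0,0,0],0],[[0,0,0],[0,0,0],0],[[0,0,0],[0,0,0],0],[[0,0,0],[0,0,0],0],[[0,0,0],[0,0,0],0],[[0,0,0],[0,0,0],0],[[0,0,0],[0,0,0],0]])

```text
clock: 7.68
eef_pos: [0.5726, -0.3658, 0.0307]
tool_rot: [0.609, 0.793, 0.0, 0.001]
ft_force: [0.1, 0.8, 4.4]
grip_width: 0.0147
grasp_force: 59.4
```

>>> drive_tool(increments=[[[0,0,10],[0,0,0],0],[[0,0,30],[0,0,0],0],[[0,0,40],[0,0,0],0],[[0,0,40],[0,0,0],0],[[0,0,40],[0,0,0],0],[[0,0,40],[0,0,0],0],[[0,0,40],[0,0,0],0],[[0,0,0],[0,0,0],0]])

```text
clock: 8.35
eef_pos: [0.5746, -0.3671, 0.2812]
tool_rot: [0.609, 0.793, 0.001, 0.008]
ft_force: [0.1, 0.7, 0.7]
grip_width: 0.0149
grasp_force: 58.9
```

>>> drive_tool(increments=[[[-5.8,36.8,0],[0,0,6.86],0],[[-5.8,36.8,0],[0,0,6.86],0],[[-5.8,36.8,0],[0,0,6.86],0],[[-5.8,36.8,0],[0,0,6.86],0],[[-5.8,36.8,0],[0,0,6.86],0],[[-5.8,36.8,0],[0,0,6.86],0],[[-5.8,36.8,0],[0,0,6.86],0],[[-5.8,36.8,0],[0,0,6.86],0]])

```text
clock: 9.02
eef_pos: [0.5247, -0.0695, 0.2698]
tool_rot: [0.172, 0.985, 0.0, -0.0]
ft_force: [-0.8, 0.5, -0.8]
grip_width: 0.015
grasp_force: 58.7
```

>>> drive_tool(increments=[[[-5.8,36.8,0],[0,0,6.86],0],[[-5.8,36.8,0],[0,0,6.86],0],[[-5.8,36.8,0],[0,0,6.86],0],[[-5.8,36.8,0],[0,0,6.86],0],[[-5.8,36.8,0],[0,0,6.86],0],[[-5.8,36.8,0],[0,0,6.86],0],[[-5.8,36.8,0],[0,0,6.86],0],[[0,0,0],[0,0,0],0]])

```text
clock: 9.68
eef_pos: [0.4834, 0.1922, 0.2696]
tool_rot: [-0.246, 0.969, 0.002, -0.0]
ft_force: [0.4, -0.8, -1.3]
grip_width: 0.0148
grasp_force: 58.9
```

>>> drive_tool(increments=[[[0,0,-30],[0,0,0],0],[[0,0,-30],[0,0,0],0],[[0,0,-30],[0,0,0],0],[[0,0,0],[0,0,0],0],[[0,0,0],[0,0,0],0],[[0,0,0],[0,0,0],0],[[0,0,0],[0,0,0],0]])

```text
clock: 10.27
eef_pos: [0.4868, 0.1867, 0.1824]
tool_rot: [-0.24, 0.971, 0.0, 0.002]
ft_force: [-0.5, -0.6, -1.0]
grip_width: 0.0149
grasp_force: 58.8
```

Run:
```python
from h import *
o=get_obs();print({k:np.round(v,4).tolist() for k,v in o.items()})
tip=o['eef_pos'];zu=tip[2]-.031
out=[]
for n,(x,y,w,h) in(('top',(176,185,80,100)),('side',(195,135,100,100))):
    c=shot(n);im=cv2.cvtColor(c['image'],cv2.COLOR_RGB2BGR);f=400/w
    z=cv2.resize(im[y:y+h,x:x+w],None,fx=f,fy=f,interpolation=cv2.INTER_CUBIC)[:400]
    z=np.pad(z,((0,max(0,400-len(z))),(0,0),(0,0)))
    a=-2.655;R=np.array([[np.cos(a),-np.sin(a),0],[np.sin(a),np.cos(a),0],[0,0,1]])
    for P,p in((cyl(.022,0,.024),[tip[0],tip[1],zu]),(box(-.021,.021,-.008,.008,.03,.054),[tip[0],tip[1],zu]),(box(-.046,.1,-.05,.05,0,.04),[.486,.186,0]),(cyl(.008,.064,.086),[.486,.186,0])):
        uv=(np.array([proj(c,R@q+p) for q in P])-[x-.5,y-.5])*f
        cv2.polylines(z,[cv2.convexHull(uv.astype(np.float32)).astype(int)],True,(0,255,0),1)
    out.append(z)
cv2.imwrite('pics/o4.png',np.hstack(out))
```

```text
{'clock': 10.2667, 'joint_pos': [0.3663, 0.3053, -0.0372, 1.224, -0.0, -0.1191], 'joint_vel': [0.0007, -0.0066, -0.0002, -0.0065, -0.0002, -0.0007], 'tau': [0.0266, -39.3057, 24.2634, 0.0354, 0.0011, 0.0007], 'eef_pos': [0.4868, 0.1867, 0.1824], 'tool_rot': [-0.2403, 0.9707, 0.0002, 0.0021], 'ft_force': [-0.5263, -0.5924, -0.9651], 'ft_torque': [0.0531, -0.062, 0.0237], 'grasp_force': 58.7875, 'grip_width': 0.0149}
```

View pics/o4.png

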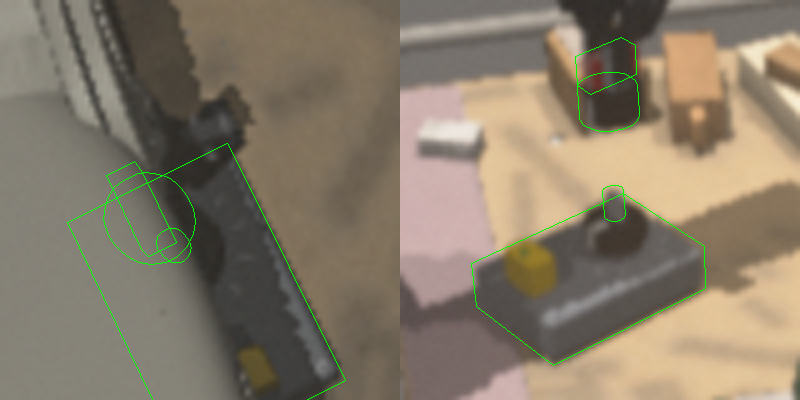

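In the side view the held knob's skirt spans u 580–640 and matches the model. The shaft at about (612,205) matches its model too. I'll descend until something touches.

>>> drive_tool(increments=[[[-0.8,-0.7,-30],[0,0,0],0],[[0,0,-26],[0,0,0],0],[[0,0,0],[0,0,0],0],[[0,0,0],[0,0,0],0],[[0,0,0],[0,0,0],0]])

```text
clock: 10.78
eef_pos: [0.4855, 0.1861, 0.1257]
tool_rot: [-0.241, 0.971, 0.0, 0.001]
ft_force: [0.4, 0.2, -0.4]
grip_width: 0.0149
grasp_force: 58.8
```

>>> drive_tool(increments=[[[0,0,-4],[0,0,0],0],[[0,0,-3],[0,0,0],0],[[0,0,-3],[0,0,0],0],[[0,0,0],[0,0,0],0],[[0,0,0],[0,0,0],0]])

```text
clock: 11.2
eef_pos: [0.4854, 0.1861, 0.1151]
tool_rot: [-0.241, 0.971, 0.0, 0.001]
ft_force: [0.4, 1.1, 5.8]
grip_width: 0.0149
grasp_force: 59.5
```

Contact is at the shaft top and the knob has not entered. The two collar grips put the axis at (0.4851, 0.1850), and the knob sits a little off the TCP. I'll shift about −1.7, −1.8 mm.

>>> drive_tool(increments=[[[0,0,3],[0,0,0],0],[[-1.7,-1.8,0],[0,0,0],0],[[0,0,0],[0,0,0],0],[[0,0,-3],[0,0,0],0],[[0,0,-2],[0,0,0],0],[[0,0,0],[0,0,0],0],[[0,0,0],[0,0,0],0]])

```text
clock: 11.78
eef_pos: [0.4822, 0.1837, 0.1113]
tool_rot: [-0.241, 0.971, -0.0, -0.001]
ft_force: [0.6, 0.2, -0.6]
grip_width: 0.0152
grasp_force: 59.0
```

No force at z 0.111, so the knob has entered. I'll push on.

>>> drive_tool(increments=[[[0,0,-4],[0,0,0],0],[[0,0,-4],[0,0,0],0],[[0,0,-3],[0,0,0],0],[[0,0,0],[0,0,0],0],[[0,0,0],[0,0,0],0]])

```text
clock: 12.2
eef_pos: [0.4824, 0.1838, 0.1005]
tool_rot: [-0.241, 0.971, -0.0, -0.0]
ft_force: [0.0, -0.4, -1.6]
grip_width: 0.0151
grasp_force: 58.9
```

>>> drive_tool(increments=[[[0,0,-3],[0,0,0],0],[[0,0,-3],[0,0,0],0],[[0,0,-2],[0,0,0],0],[[0,0,0],[0,0,0],0],[[0,0,0],[0,0,0],0],[[0,0,0],[0,0,0],0]])

```text
clock: 12.7
eef_pos: [0.4829, 0.184, 0.0935]
tool_rot: [-0.241, 0.971, 0.0, 0.0]
ft_force: [-0.1, 0.4, 3.4]
grip_width: 0.0147
grasp_force: 59.5
```

Run:
```python
from h import *
o=get_obs();print({k:np.round(o[k],4).tolist() for k in('clock','eef_pos','ft_force','ft_torque')})
out=[]
for n,(x,y,w,h) in(('top',(176,200,80,80)),('side',(195,150,100,100))):
    c=shot(n);im=cv2.cvtColor(c['image'],cv2.COLOR_RGB2BGR);f=400/w
    out.append(cv2.resize(im[y:y+h,x:x+w],(400,400),interpolation=cv2.INTER_CUBIC))
cv2.imwrite('pics/o5.png',np.hstack(out))
```

```text
{'clock': 12.7, 'eef_pos': [0.4829, 0.184, 0.0935], 'ft_force': [-0.1313, 0.4158, 3.3955], 'ft_torque': [-0.0369, 0.2709, -0.0079]}
```

View pics/o5.png

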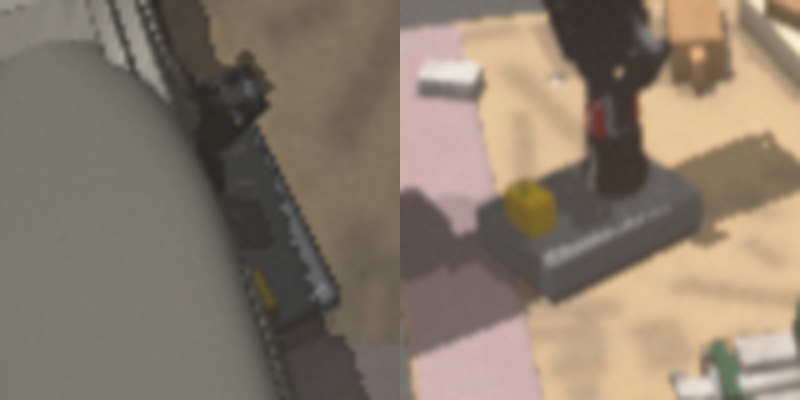

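The side view shows the knob's skirt down on the collar at about (617,165), upright. The force is rising at the expected home height, so I'll press the spring down.

>>> drive_tool(increments=[[[0,0,-2],[0,0,0],0],[[0,0,-2],[0,0,0],0],[[0,0,-2],[0,0,0],0],[[0,0,0],[0,0,0],0],[[0,0,0],[0,0,0],0],[[0,0,0],[0,0,0],0]])

```text
clock: 13.3
eef_pos: [0.4831, 0.1841, 0.0885]
tool_rot: [-0.241, 0.971, 0.0, 0.001]
ft_force: [-2.1, -0.2, 12.1]
grip_width: 0.0146
grasp_force: 60.5
```

>>> drive_tool(increments=[[[0,0,-1.5],[0,0,0],0],[[0,0,-1.5],[0,0,0],0],[[0,0,0],[0,0,0],0],[[0,0,0],[0,0,0],0],[[0,0,0],[0,0,0],0],[[0,0,0],[0,0,0],0]])

```text
clock: 13.8
eef_pos: [0.4834, 0.1842, 0.0883]
tool_rot: [-0.241, 0.971, 0.0, 0.002]
ft_force: [-7.8, -3.4, 28.4]
grip_width: 0.0147
grasp_force: 63.3
```

The spindle is on its bottom stop: the force climbed while z stayed at 0.088. I'll ease off a touch and hand in.

>>> drive_tool(increments=[[[0,0,1],[0,0,0],0],[[0,0,0],[0,0,0],0],[[0,0,0],[0,0,0],0],[[0,0,0],[0,0,0],0]])

```text
clock: 14.13
eef_pos: [0.4833, 0.1841, 0.0884]
tool_rot: [-0.241, 0.971, 0.0, 0.002]
ft_force: [-5.8, -2.2, 23.2]
grip_width: 0.0148
grasp_force: 62.1
```

Run:
```python
from h import *
o=get_obs();print({k:np.round(o[k],4).tolist() for k in('clock','eef_pos','ft_force','grasp_force')})
if o['ft_force'][2]>12: print(job_done())
```

```text
{'clock': 14.1333, 'eef_pos': [0.4833, 0.1841, 0.0884], 'ft_force': [-5.7771, -2.232, 23.1526], 'grasp_force': 62.144}
the job is handed in; nothing more can be done
None
```

I turned the collar to face the sensor, fitted the knob home on the shaft and handed the job in at 14.1 s, still gripping it and pressing down on the bottom stop with about 23 N; no verdict came back.

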